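# Clear the scanner, heft two salt tins and scan the full one

### The job

The wire carrying basket stands in the scanner's reading place: hang it by its handle on the free middle hook of the utensil rail. One of the two look-alike tins on the tray is full and the other nearly used up: lift the left one clear of the tray for a moment and set it back upright, then lift the right one, and feel which is heavier. Finish holding the heavier tin in the gripper, upright and still in front of the scanner's window, with the lighter one standing on the tray and the other things on the bench left where they are; do not put it down or let go.

Things in the scene. Friction and masses are not known exactly. Their poses are not given: they have to be found in the camera images.
- basket: empty wire basket, about 0.2 kg, 90 (x) by 120 (y) mm, sides 58 mm high; origin at the centre of its underside, z up. Rigid square handle of 10 mm bar over it in its y-z plane: uprights at y +-60 mm, top bar along y, centre line 155 mm up, straight for y +-53 mm. Stands before the scanner. Pinch the bar from above 30 mm off its middle, closing along x: the middle stays free for the hook.
- bail_mid (a point): middle of the centre line of the basket's top handle bar; axes as the basket.
- rail: fixed utensil rail: bar along its y, 252 mm up, 340 mm long, on two posts; origin on the bench under its middle. Three J-hooks of 8 mm wire reach out to its -x side (to the robot) at y -120, 0, +120 mm; the outer two carry a skimmer and a ladle (fixed), the middle is free. Hook: level floor, wire centre 236 mm up, x -36 to -62; tip at x -74, top 260 mm up, the rail's highest. Below it is free.
- hook_seat (a point): where the centre line of the handle bar lies when it hangs on the free hook (rail frame x -49, y 0, z 245 mm); axes as the rail: x from the hook's tip towards the rail's bar, y along it. Bring the basket in along +x, handle bar parallel to the rail, some 35 mm above the seat (the tip passes under the bar and over the basket's rim), then lower it until the hook carries it.
- tray: fixed shallow aluminium tray, 170 (x) by 270 (y) mm, floor 3 mm thick, rim 12 mm high; origin under its centre, +y towards its left half as the robot sees it. The two tins stand on it about 124 mm apart along y; a tin set down goes back on it, about where it stood.
- tin_left: closed steel tin with a pressed-in lid, 66 mm across, 88 mm high, paper wrap with stock code 10 to 52 mm up; the one on the tray's left half (+y of the tray). Origin at the centre of its underside, z along its axis. Grip the bare steel of its top 26 mm from above. Both look the same; either may be the full one. Full: 0.34 to 0.43 kg; nearly empty: 0.13 to 0.20 kg. The block inside stays put.
- tin_right: closed steel tin with a pressed-in lid, 66 mm across, 88 mm high, paper wrap with stock code 10 to 52 mm up; the one on the tray's right half (-y of the tray). Origin at the centre of its underside, z along its axis. Grip the bare steel of its top 26 mm from above. Both look the same; either may be the full one. Full: 0.34 to 0.43 kg; nearly empty: 0.13 to 0.20 kg. The block inside stays put.
- tin_left_mid (a point): centre of the left tin, 44 mm above its underside, on its axis.
- tin_right_mid (a point): centre of the right tin, 44 mm above its underside, on its axis.
- scanner: fixed bench-top presentation scanner, black, foot 100 by 85 mm, head 56 (x) by 82 (y) mm, 162 mm high; origin on the bench under the head, the window (66 by 70 mm, its centre 108 mm up) looks along the scanner's -x, towards the robot.
- scan_point (a point): the reading point: 87 mm straight out from the window's glass, level with it, 105 mm above the bench. The middle of the tin is to be held here (the glass is then about 54 mm from the tin's side); axes as the scanner. The basket stands round this point at the start.
- jar_1: sealed preserve jar, 66 mm across, 88 mm high, orange glass, red lid; origin at the centre of its underside. Not part of the job.
- jar_2: sealed preserve jar, 66 mm across, 88 mm high, orange glass, red lid; origin at the centre of its underside. Not part of the job.
- jar_3: sealed preserve jar, 66 mm across, 88 mm high, orange glass, red lid; origin at the centre of its underside. Not part of the job.
- marker: black marker pen lying on the bench, 125 mm long, 13 mm thick; origin under its middle. Not part of the job.
- spoon: small steel spoon, 150 mm long, lying along the tray's front (-x) edge; origin under its middle. Not part of the job.
Things that resemble listed ones, but are neither listed nor needed, are in the scene too. Leave any yellow look-alike of the tin_right alone.

How it is judged:
By the outcome, as a careful person would: the job done as asked, in the order asked, and still so for the second after the job is handed in, while the arm keeps its last pose, push and grip.
It also fails if it takes over 72 s, if anything falls off the work surface, if the arm or the gripper's body presses on something with over 40 N, if the wrist force passes 120 N, or if a joint passes its speed limit or range.

### The arm

A 7-joint arm with a two-finger parallel gripper is mounted at the origin on the work surface. World frame = base frame: x ahead of the robot, y to its left, z up, the work surface at z = 0. Lengths are in m, angles in rad, forces in N, time in s.
With the tool pointing down it reaches from about 0.35 to 0.9 m from the base axis. Payload 8.1 kg.
Tool frame: the origin (TCP) lies between the finger pads; the fingertips stand 22 mm ahead of it and the grasp point (between the pads) lies 3 mm ahead of it (arm.tip_reach is the distance from the TCP to the fingertips, in m); z points along the fingers, y is the line along which they close (so a half turn about z gives the same grasp; the last joint's range is limited). The gripper opens to 92 mm and grips with 3 to 60 N. Pads are 19 mm wide; open, the fingers measure 130 mm over their backs; the gripper's body (75 mm by 190 mm) begins 47 mm behind the grasp point.
Start: joints at [-1.255, 0.434, 0.025, 1.573, -0.012, 1.134, -0.075], TCP at [0.254, 0.571, 0.249] pointing down, gripper open.
Joint ranges: [-2.62, 2.62], [-0.44, 2.09], [-1.27, 1.32], [0.08, 2.57], [-1.32, 4.46], [0.12, 2], [-2.74, 2.74]. Speed limits (rad/s): [2.22, 2.22, 3.01, 3.01, 3.14, 3.14, 3.14].

### API

Orientations are given as a rotation vector (axis times angle).
In Python, from cell import telemetry, vision, job, arm gives the robot as it stands. The module is installed in compiled form; this text tells all that it offers.
- The arm moves only by the shell command python3 -m creep 'ROWS' [FORCE]. ROWS is text: rows parted by semicolons, each of 7 numbers parted by spaces: the finger opening in cm, from 0 to 9.18, then the shift along the tool's x, y, z in cm, then the turn, a rotation vector about the tool's x, y, z in degrees. A call has 1 to 5 rows; each row is the pose to reach, as a shift and turn from the pose commanded when the call began, along the tool's axes at that moment; what a row does not reach only later rows make up. A row lasts 1/8 s, in which the tool goes at most 62.5 mm and 10.7 degrees, less where a joint would pass 70% of its speed; a pose out of reach is approached as far as the arm can. A call with a gripper value outside its range is refused whole. The fingers move at their own pace and stop on an object; FORCE is the grip in N (left out, the last holds). Time passes only in rows, so rows that repeat a pose let the fingers close. It gives the time, the measured TCP pose, the force, the opening and the grip force at its end, in the units of the state.
- telemetry.observe(): the state, without advancing time (a new reading comes with each control period).
- vision.get_image(name): name is "scene" or "top" or "wrist"; returns the picture (420x560x3 uint8, red, green, blue); there is no depth.
- vision.camera_info(name): a dict with "fov_y" (degrees; the focal length in pixels is half the picture's height over the tangent of half this angle, whatever the lens; pixels are square), "cx", "cy" (the principal point, pixels), "dist_coeffs" ([k1, k2, p1, p2, k3] as OpenCV has them; the pictures are not rectified), "extrinsics" (4x4, takes a point from camera to world coordinates). Camera axes: x right, y down, z forward; pixel columns grow to the right and rows downward; lengths in m; the calibration is good to about 2 mm. A picture is of the moment at which its call begins: read the wrist's pose just before it. camera_info takes no time and is no camera call; for the wrist camera it gives the pose at the moment of the call.
- job.sign_off(): hands the job in; it is judged then, once.
The state is a dict: "clock": time; "joints": joint angles; "dq": joint speeds; "joint_efforts": joint torques, N m; "position": TCP position; "ee_rot": TCP orientation; "force": force on the tool from outside, world axes, zero at the start; "ft_torque": the same for the moment, N m; "width": opening from 0.0 (shut) to 1.0 (fully open); "gripper_force": force on a finger pad.
Only numpy, scipy, OpenCV 4.12 (cv2) and the standard library are available. Lean on these libraries where they do the work, as an engineer would, in place of code of your own. Each camera call takes 0.05 s, during which the arm holds its last target. There are 200 camera calls.

## Working session

There is one attempt and no reset: what is moved stays moved. The work goes in short steps, Python scripts to look and compute and a shell command to move; the robot and the scene stay as the last step left them, time stands still between calls to the robot, and variables do not carry over. Pictures are saved under pics/ and viewed, at most 10 in all, crops included, and the job is handed in when it is done.

```bash
mkdir -p pics
python3 - <<'E'
from cell import telemetry, vision
import cv2,numpy as np
np.set_printoptions(precision=4,suppress=True)
s=telemetry.observe();print(s)
for n in("scene","top","wrist"):
    i=vision.camera_info(n);print(n,i)
    cv2.imwrite(f"pics/{n}0.png",vision.get_image(n)[:,:,::-1])
E
```

```text
{'clock': 0.0, 'joints': array([-1.2546,  0.4352,  0.025 ,  1.5741, -0.0116,  1.134 , -0.0751]), 'dq': array([ 0.0013, -0.0011,  0.0014,  0.0008,  0.0016,  0.0002,  0.0006]), 'joint_efforts': array([  0.    , -66.7856,   0.985 , -31.446 ,  -0.0605,   0.0428,
         0.0002]), 'position': array([0.254 , 0.5705, 0.2479]), 'ee_rot': array([-0.6532, -3.0728,  0.0025]), 'force': array([-0.1387,  0.2925,  0.0745]), 'ft_torque': array([-0.019 , -0.0197, -0.0073]), 'gripper_force': 0.0, 'width': 1.0011290073130519}
scene {'fov_y': 54.43417657604797, 'cx': 281.61820573193967, 'cy': 206.36296053702472, 'dist_coeffs': array([-0.0445,  0.    ,  0.    ,  0.    ,  0.    ]), 'extrinsics': array([[-0.4171,  0.5335, -0.7358,  1.3657],
       [ 0.9087,  0.2295, -0.3487,  0.286 ],
       [-0.0172, -0.814 , -0.5805,  0.8035],
       [ 0.    ,  0.    ,  0.    ,  1.    ]])}
top {'fov_y': 43.786755173555704, 'cx': 282.54925896767895, 'cy': 213.47084932034403, 'dist_coeffs': array([-0.1065,  0.    ,  0.    ,  0.    ,  0.    ]), 'extrinsics': array([[ 0.1212, -0.9671,  0.2237,  0.2969],
       [-0.9926, -0.1181,  0.0268, -0.1125],
       [ 0.0005, -0.2253, -0.9743,  1.3812],
       [ 0.    ,  0.    ,  0.    ,  1.    ]])}
wrist {'fov_y': 66.82249097581368, 'cx': 279.0161040568801, 'cy': 205.5886176803133, 'dist_coeffs': array([0.0187, 0.    , 0.    , 0.    , 0.    ]), 'extrinsics': array([[ 0.4067,  0.878 ,  0.2526,  0.1862],
       [ 0.9136, -0.3909, -0.1122,  0.6007],
       [ 0.0002,  0.2764, -0.961 ,  0.3839],
       [ 0.    ,  0.    ,  0.    ,  1.    ]])}
```

View pics/scene0.png

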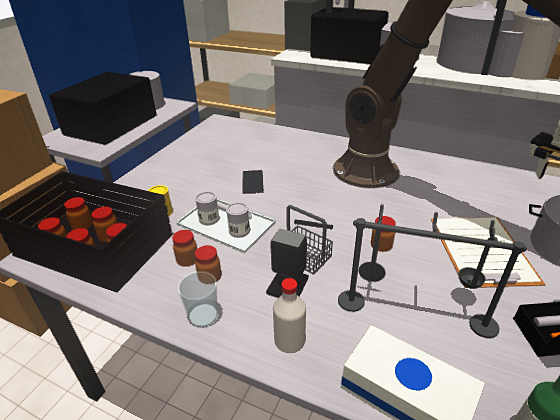

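View pics/top0.png

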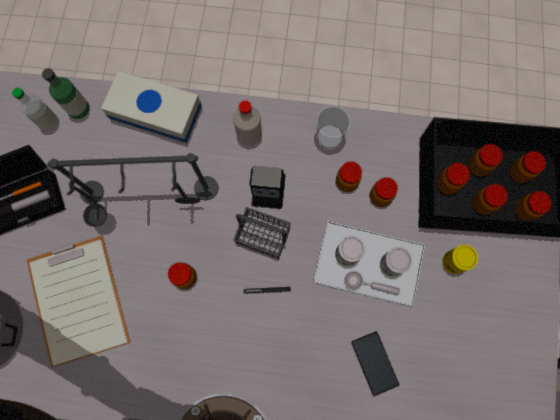

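The scene view shows the rail at (355–520, 225–250), its free hook near (415, 250), the basket at (312, 240), the scanner at (288, 250) and the tins at (207, 207) and (238, 219). The top view shows the basket at (262, 235), the scanner at (268, 188), the rail from (55, 163) to (190, 158), and the tins at (350, 250) and (398, 262).

Things that could be taken for a tin:
- Yellow tin at (461, 258): leave it.
- Jars at (350, 176), (385, 190) and (181, 275).
- Crate jars.

I choose the two grey tins on the tray, and check them in one close crop.

Run:
```python
import cv2,numpy as np
t=cv2.imread("pics/top0.png");s=cv2.imread("pics/scene0.png")
def c(im,x,y,w,h,k):
    o=cv2.resize(im[y:y+h,x:x+w],None,fx=k,fy=k,interpolation=cv2.INTER_CUBIC)
    for i in range(0,w,10): cv2.putText(o,str(x+i),(i*k,8),0,.3,(0,0,255),1) if i%20==0 else 0; cv2.line(o,(i*k,10),(i*k,14),(0,0,255),1)
    for j in range(0,h,10): cv2.putText(o,str(y+j),(0,j*k+3),0,.3,(0,0,255),1)
    return o
# A: top basket/scanner+tins ; 
A=c(t,225,155,200,150,4); cv2.imwrite("pics/A.png",A)
B=np.vstack([c(t,40,145,190,75,4),c(s,340,200,190,75,4)]);cv2.imwrite("pics/B.png",B)
C=c(s,185,180,160,120,5);cv2.imwrite("pics/C.png",C)
```

```text
(no output)
```

View pics/A.png

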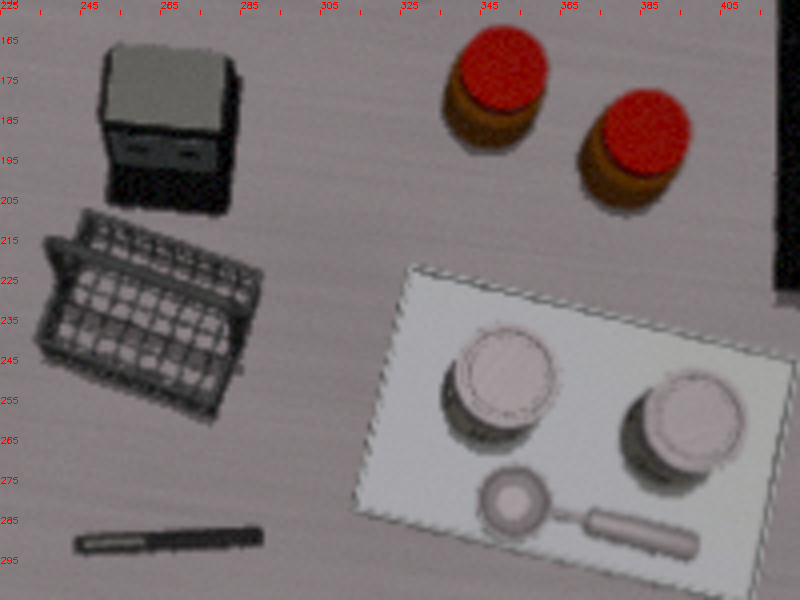

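View pics/B.png

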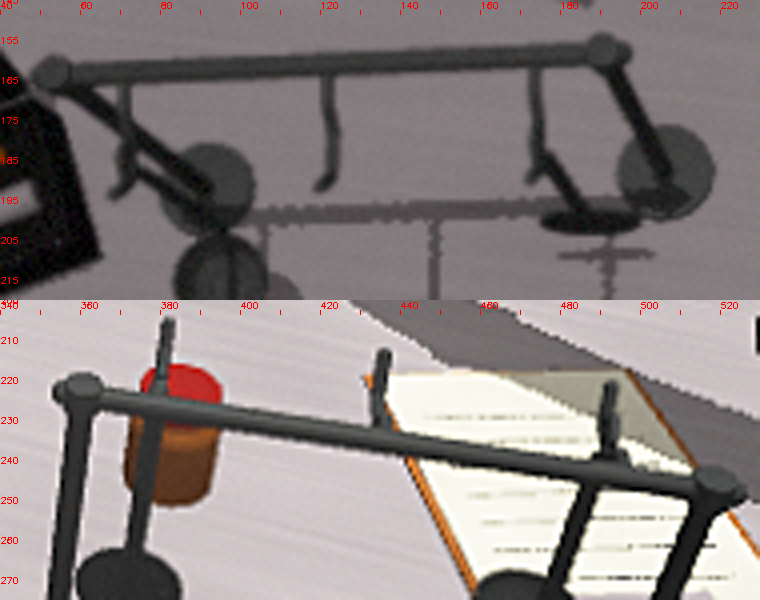

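View pics/C.png

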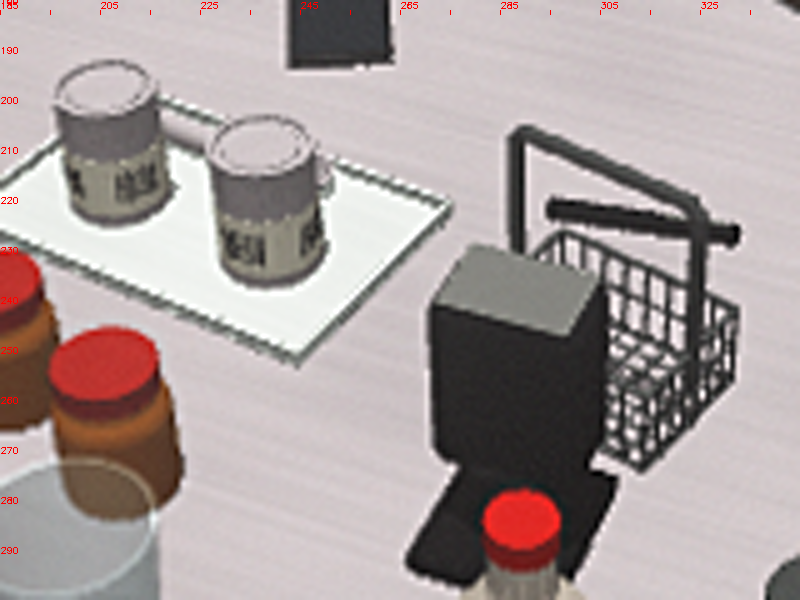

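```bash
cat > h.py <<'E'
import numpy as np,cv2
from cell import vision
def K(i):
    f=210/np.tan(np.radians(i["fov_y"])/2);return np.array([[f,0,i["cx"]],[0,f,i["cy"]],[0,0,1]])
def ray(i,p):
    q=cv2.undistortPoints(np.array([[p]],float),K(i),np.array(i["dist_coeffs"],float))[0,0]
    E=i["extrinsics"];d=E[:3,:3]@[q[0],q[1],1];return E[:3,3],d/np.linalg.norm(d)
def tri(obs):
    A=np.zeros((3,3));b=np.zeros(3);R=[ray(i,p) for i,p in obs]
    for o,d in R:
        P=np.eye(3)-np.outer(d,d);A+=P;b+=P@o
    x=np.linalg.solve(A,b);return x,max(np.linalg.norm((np.eye(3)-np.outer(d,d))@(x-o)) for o,d in R)
def proj(i,X):
    W=np.linalg.inv(i["extrinsics"]);return cv2.projectPoints(np.atleast_2d(np.array(X,float)),cv2.Rodrigues(W[:3,:3])[0],W[:3,3],K(i),np.array(i["dist_coeffs"],float))[0][:,0]
def onz(i,p,z):
    o,d=ray(i,p);return o+d*(z-o[2])/d[2]
E
python3 - <<'E'
from h import *
np.set_printoptions(precision=4,suppress=True)
T=vision.camera_info("top");S=vision.camera_info("scene")
a=lambda x,y:(225+x/4-.4,155+y/4-.4)
bt=lambda x,y:(40+x/4-.4,145+y/4-.4)
bs=lambda x,y:(340+x/4-.4,200+(y-300)/4-.4)
c=lambda x,y:(185+x/5-.4,180+y/5-.4)
P={"tinL":(a(505,377),c(263,145)),"tinR":(a(693,422),c(107,88)),
"h+y":(a(50,243),c(700,207)),"h-y":(a(247,302),c(520,133)),
"post+y":(bt(53,72),bs(718,480)),"post-y":(bt(603,50),bs(83,385)),"tip":(bt(322,187),bs(384,352)),
"s1":(a(235,55),c(433,302)),"s2":(a(228,128),c(470,245)),"s3":(a(103,122),c(600,270)),"s4":(a(113,47),c(570,335))}
Z={"tinL":.091,"tinR":.091,"h+y":.16,"h-y":.16,"tip":.258,"post+y":.256,"post-y":.256}
for k,(p,q) in P.items():
    x,e=tri([(T,p),(S,q)]);z=Z.get(k,.162);print(k,x,round(e,4),"top@z",onz(T,p,z)[:2],"scene@z",onz(S,q,z)[:2])
E
```

```text
tinL [ 0.5245 -0.2587  0.0902] 0.0012 top@z [ 0.5238 -0.2575] scene@z [ 0.5257 -0.2593]
tinR [ 0.5103 -0.3788  0.0903] 0.0014 top@z [ 0.5094 -0.3774] scene@z [ 0.5113 -0.3798]
h+y [0.5606 0.0281 0.1565] 0.0011 top@z [0.5595 0.0288] scene@z [0.5654 0.0285]
h-y [ 0.5375 -0.0893  0.1557] 0.0036 top@z [ 0.5381 -0.0928] scene@z [ 0.5419 -0.0834]
post+y [0.6093 0.4573 0.2613] 0.0006 top@z [0.6108 0.4607] scene@z [0.6024 0.4583]
post-y [0.6593 0.1408 0.2609] 0.001 top@z [0.6606 0.1428] scene@z [0.6533 0.1386]
tip [0.561  0.2865 0.2592] 0.0008 top@z [0.5612 0.2877] scene@z [0.5597 0.2858]
s1 [ 0.6894 -0.0659  0.1606] 0.0013 top@z [ 0.6895 -0.0672] scene@z [ 0.6905 -0.0639]
s2 [ 0.6427 -0.0675  0.1613] 0.0011 top@z [ 0.643  -0.0686] scene@z [ 0.6432 -0.0661]
s3 [0.6377 0.0047 0.1646] 0.0024 top@z [0.6376 0.0072] scene@z [0.6356 0.0013]
s4 [0.6859 0.007  0.1618] 0.0007 top@z [0.6856 0.0076] scene@z [0.6864 0.0065]
```

```bash
cat > plan.py <<'E'
import sys,numpy as np
from cell import telemetry
from scipy.spatial.transform import Rotation as R
# usage: plan.py x y z closing_angle_deg : shift(cm) and turn(deg) in tool axes to a tool-down pose
x,y,z,a=map(float,sys.argv[1:5]);s=telemetry.observe();R0=R.from_rotvec(s["ee_rot"])
for b in (a,):
    c=np.array([np.cos(np.radians(b)),np.sin(np.radians(b)),0]);zt=np.array([0,0,-1.]);
    G=R.from_matrix(np.column_stack([np.cross(c,zt),c,zt]))
    print("shift",np.round(100*R0.inv().apply(np.array([x,y,z])-s["position"]),2),"turn",np.round((R0.inv()*G).as_rotvec(degrees=True),1),
 "t",round(s["clock"],2),"F",np.round(s["force"],2),"w",round(s["width"],3),"g",round(s["gripper_force"],1),"pos",np.round(s["position"],4))
E
python3 plan.py .543 -.06 .27 -11
```

```text
shift [-52.05 -45.86  -2.13] turn [-0.1  0.  77. ] t 0.15 F [ 0.44 -0.83  0.16] w 1.002 g 0.0 pos [0.2541 0.5707 0.2481]
```

```bash
python3 -m creep '6 -4 -3.5 -1 0 0 8;6 -8 -7 -2 0 0 16;6 -12 -10.5 -2 0 0 24;6 -16 -14 -2 0 0 32;6 -20 -17.5 -2 0 0 40'; python3 plan.py .543 -.06 .27 -11
```

```text
clock: 0.78
position: [0.3662, 0.328, 0.2687]
ee_rot: [-1.671, -2.66, -0.0]
force: [0.2, -0.2, -0.2]
width: 0.653
gripper_force: 0.0
shift [-42.63  -0.92  -0.14] turn [-0.  -0.  36.7] t 0.78 F [ 0.15 -0.18 -0.17] w 0.653 g 0.0 pos [0.3662 0.328  0.2687]
```

```bash
python3 -m creep '6 -5 0 0 0 0 8;6 -10 0 0 0 0 16;6 -15 0 0 0 0 24;6 -20 0 0 0 0 32;6 -25 0 0 0 0 36.7' >/dev/null; python3 plan.py .543 -.06 .27 -11
```

```text
shift [-14.79   9.7   -0.13] turn [ 0.  -0.   0.1] t 1.4 F [0.33 0.27 0.65] w 0.654 g 0.0 pos [0.4757 0.1036 0.2688]
```

```bash
python3 -m creep '6 -5 3 0 0 0 0;6 -10 6.5 0 0 0 0;6 -14.8 9.7 0 0 0 0;6 -14.8 9.7 0 0 0 0;6 -14.8 9.7 0 0 0 0' >/dev/null; python3 plan.py .543 -.06 .158 -11
python3 - <<'E'
from cell import vision;import cv2
cv2.imwrite("pics/w1.png",vision.get_image("wrist")[:,:,::-1])
E
```

```text
shift [-0.18  0.06 11.03] turn [-0.1 -0.   0.3] t 2.02 F [-0.18  0.6  -0.4 ] w 0.655 g 0.0 pos [ 0.5429 -0.0581  0.2683]
```

View pics/w1.png

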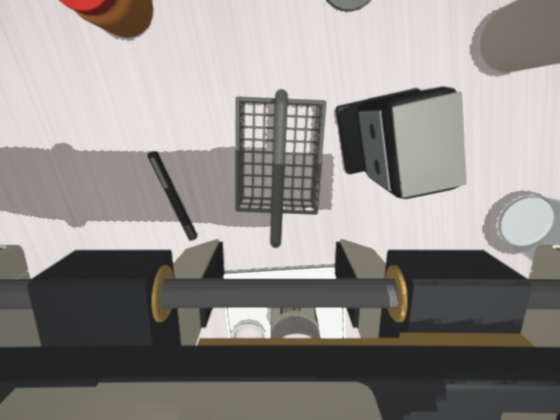

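The wrist view shows the handle bar running from (281, 95) to (276, 243), centred between the fingers, with the scanner's front at (370, 140). I check it against the calibration.

Run:
```python
from h import *
W=vision.camera_info("wrist")
for p in [(281,95),(276,242),(279,165)]: print(p,onz(W,p,.158).round(4))
for p in [(338,107),(349,172),(393,95),(402,193),(463,92),(465,186)]: print(p,onz(W,p,.162).round(4),onz(W,p,0).round(4))
```

```text
(281, 95) [0.5607 0.0289 0.158 ]
(276, 242) [ 0.5355 -0.0839  0.158 ]
(279, 165) [ 0.5498 -0.0212  0.158 ]
(338, 107) [0.5997 0.0129 0.162 ] [0.6282 0.0111 0.    ]
(349, 172) [ 0.6017 -0.0358  0.162 ] [ 0.6315 -0.0703  0.    ]
(393, 95) [0.6395 0.0137 0.162 ] [0.6945 0.0123 0.    ]
(402, 193) [ 0.6402 -0.0599  0.162 ] [ 0.6957 -0.1105  0.    ]
(463, 92) [0.6883 0.0063 0.162 ] [ 0.776 -0.     0.   ]
(465, 186) [ 0.6881 -0.0633  0.162 ] [ 0.7756 -0.1161  0.    ]
```

```bash
python3 -m creep '6 -0.2 0 4 0 0 0;6 -0.2 0 8 0 0 0;6 -0.2 0 10 0 0 0;6 -0.2 0 11 0 0 0;6 -0.2 0 11 0 0 0' >/dev/null; python3 -m creep '0 0 0 0 0 0 0;0 0 0 0 0 0 0;0 0 0 0 0 0 0;0 0 0 0 0 0 0;0 0 0 0 0 0 0' 45; python3 plan.py .543 -.06 .31 -11
```

```text
clock: 3.32
position: [0.5428, -0.0604, 0.1588]
ee_rot: [-2.419, -2.005, -0.0]
force: [-0.7, -0.1, 0.4]
width: 0.157
gripper_force: 0.4
shift [  0.04   0.02 -15.12] turn [ 0.  -0.   0.3] t 3.33 F [-0.68 -0.14  0.35] w 0.157 g 0.4 pos [ 0.5428 -0.0604  0.1588]
```

```bash
python3 -m creep '0 0 0 0 0 0 0;0 0 0 0 0 0 0;0 0 0 0 0 0 0;0 0 0 0 0 0 0' 45; python3 -m creep '0 0 0 -1 0 0 0;0 0 0 -3 0 0 0;0 0 0 -6 0 0 0;0 0 0 -9 0 0 0;0 0 0 -9 0 0 0'; python3 plan.py .543 -.06 .30 -11
```

```text
clock: 3.82
position: [0.5427, -0.0604, 0.1587]
ee_rot: [-2.419, -2.005, 0.0]
force: [0.0, -0.9, -0.6]
width: 0.092
gripper_force: 44.9
clock: 4.45
position: [0.5442, -0.0606, 0.2513]
ee_rot: [2.417, 2.003, 0.006]
force: [-0.3, -0.3, -2.7]
width: 0.094
gripper_force: 44.9
shift [ 0.04 -0.11 -4.87] turn [ 0.3 -0.1  0.3] t 4.45 F [-0.33 -0.29 -2.7 ] w 0.094 g 44.9 pos [ 0.5442 -0.0606  0.2513]
```

```bash
python3 plan.py .5116 .2493 .287 9
```

```text
shift [29.85 -8.94 -3.58] turn [  0.3  -0.  -19.7] t 4.45 F [-0.33 -0.29 -2.7 ] w 0.094 g 44.9 pos [ 0.5442 -0.0606  0.2513]
```

```bash
python3 -m creep '0 1 -0.5 -3.6 0 0 0;0 4 -1.5 -3.6 0 0 -4;0 8 -2.5 -3.6 0 0 -8;0 12 -3.5 -3.6 0 0 -12;0 16 -5 -3.6 0 0 -16' >/dev/null; python3 plan.py .5116 .2493 .287 9
```

```text
shift [14.23  0.22 -0.32] turn [-0.1  0.  -3.6] t 5.08 F [ 0.37 -0.27 -2.35] w 0.096 g 44.9 pos [0.5228 0.1075 0.2839]
```

```bash
python3 -m creep '0 4 0 -.3 0 0 -3.6;0 8 0 -.3 0 0 -3.6;0 12 .1 -.3 0 0 -3.6;0 14 .2 -.3 0 0 -3.6;0 14 .2 -.3 0 0 -3.6' >/dev/null; python3 -m creep '0 0 0 0 0 0 0;0 0 0 0 0 0 0'>/dev/null; python3 plan.py .5906 .2618 .287 9
python3 - <<'E'
from cell import vision,telemetry;import cv2,numpy as np
w,t,s=[vision.get_image(n)[:,:,::-1] for n in("wrist","top","scene")]
for n,i in zip("wts",(w,t,s)): cv2.imwrite(f"pics/2{n}.png",i)
k=lambda im,x,y,w,h:cv2.resize(im[y:y+h,x:x+w],(400,300),interpolation=3)
cv2.imwrite("pics/m2.png",np.vstack([np.hstack([cv2.resize(w,(400,300)),k(t,50,130,160,120)]),np.hstack([k(s,340,190,160,120),cv2.resize(s,(400,300))])]))
E
```

```text
shift [0.59 7.96 0.09] turn [ 0.   0.  -0.2] t 5.95 F [ 0.13 -0.1  -1.88] w 0.093 g 44.9 pos [0.5129 0.2439 0.2878]
```

View pics/m2.png

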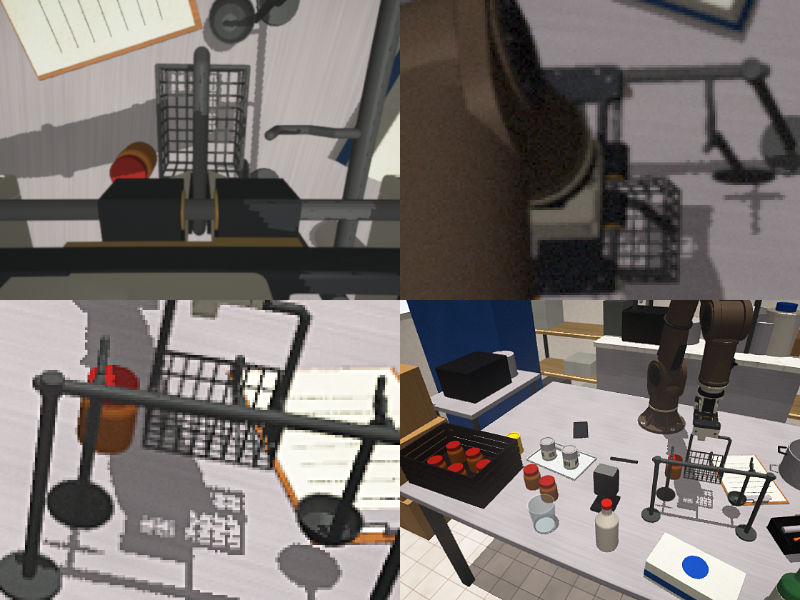

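The wrist view shows the bar square between the pads, from (281, 67) to (281, 329) in full-frame pixels. The free hook's tip is at (378, 185), ahead of the bar.

Run:
```python
from h import *
W=vision.camera_info("wrist")
m=np.array([.6343,.299]);ax=np.array([.988,.156]);ay=np.array([-.156,.988])
def f(n,p,z):
    q=onz(W,p,z);d=q[:2]-m;print(n,q.round(4),"rail",(d@ax).round(4),(d@ay).round(4))
f("far",(281.5,67),.288);f("near",(281.5,329),.288);f("tip",(378,185),.258)
f("hookroot",(502,187),.25);f("bartop",(548,10),.257);f("barbot",(485,340),.257)
```

```text
far [0.4998 0.336  0.288 ] rail -0.1271 0.0575
near [0.5186 0.2169 0.288 ] rail -0.1271 -0.063
tip [0.5591 0.2907 0.258 ] rail -0.0756 0.0035
hookroot [0.6296 0.2986 0.25  ] rail -0.0047 0.0003
bartop [0.6158 0.3815 0.257 ] rail -0.0054 0.0844
barbot [0.6467 0.2058 0.257 ] rail -0.0023 -0.094
```

```bash
python3 -m creep '0 .5 1.5 0 0 0 0;0 .5 3.5 0 0 0 0;0 .5 5.5 0 0 0 -.5;0 .5 7.2 0 0 0 -.5;0 .5 7.8 0 0 0 -.5'; python3 -m creep '0 0 0 0 0 0 0;0 0 0 1 0 0 0;0 0 0 2 0 0 0;0 0 0 2.5 0 0 0;0 0 0 2.5 0 0 0'; python3 plan.py .5906 .2618 .248 9
```

```text
clock: 6.72
position: [0.5895, 0.2623, 0.2875]
ee_rot: [2.033, 2.395, -0.0]
force: [0.2, -0.3, -2.8]
width: 0.097
gripper_force: 44.9
clock: 7.35
position: [0.5883, 0.2627, 0.2621]
ee_rot: [-2.032, -2.396, 0.001]
force: [-0.6, 0.4, -1.1]
width: 0.094
gripper_force: 44.9
shift [-0.13  0.21  1.41] turn [-0.1  0.   0.4] t 7.35 F [-0.55  0.36 -1.13] w 0.094 g 44.9 pos [0.5883 0.2627 0.2621]
```

```bash
python3 -m creep '0 0 .2 .4 0 0 0;0 0 .2 .8 0 0 0;0 0 .2 .8 0 0 0'; python3 -m creep '0 0 0 .3 0 0 0;0 0 0 .3 0 0 0';python3 -m creep '0 0 0 .2 0 0 0;0 0 0 .2 0 0 0'
python3 - <<'E'
from cell import vision,telemetry;import cv2,numpy as np
w,t,s=[vision.get_image(n)[:,:,::-1] for n in("wrist","top","scene")]
cv2.imwrite("pics/3w.png",w)
k=lambda im,x,y,w,h:cv2.resize(im[y:y+h,x:x+w],(400,300),interpolation=3)
cv2.imwrite("pics/m3.png",np.hstack([k(w,190,20,360,270),k(s,370,180,120,90)]))
E
```

```text
clock: 7.72
position: [0.5905, 0.263, 0.2543]
ee_rot: [-2.032, -2.396, 0.001]
force: [-0.4, 0.3, -1.2]
width: 0.092
gripper_force: 44.9
clock: 7.98
position: [0.5905, 0.2631, 0.2515]
ee_rot: [-2.032, -2.396, 0.001]
force: [-0.9, 0.0, -2.3]
width: 0.093
gripper_force: 44.9
clock: 8.22
position: [0.5906, 0.2631, 0.2496]
ee_rot: [-2.032, -2.396, 0.0]
force: [-0.4, 0.0, -1.2]
width: 0.094
gripper_force: 44.9
```

View pics/m3.png

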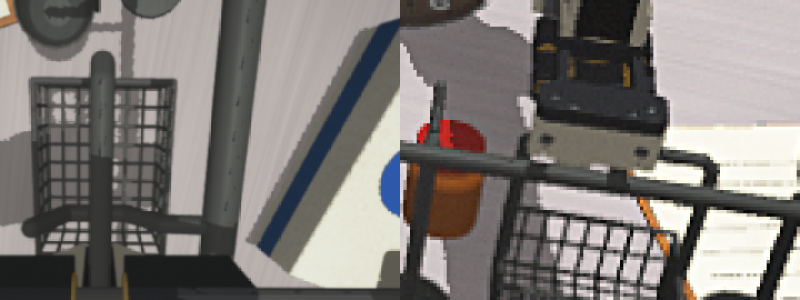

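The wrist crop shows the handle bar over the hook: the tip is at (28, 228), left of the bar, and the wire passes beneath at (100, 215). I keep lowering until the hook takes the weight.

```bash
for i in 1; do python3 -m creep '0 0 0 .15 0 0 0;0 0 0 .15 0 0 0'; python3 -m creep '0 0 0 .15 0 0 0;0 0 0 .15 0 0 0'; python3 -m creep '0 0 0 .15 0 0 0;0 0 0 .15 0 0 0'; done
```

```text
clock: 8.62
position: [0.5908, 0.2631, 0.2483]
ee_rot: [2.032, 2.396, 0.0]
force: [-0.3, 0.6, -1.4]
width: 0.094
gripper_force: 44.9
clock: 8.88
position: [0.5911, 0.2631, 0.2473]
ee_rot: [2.032, 2.395, 0.002]
force: [0.1, -0.6, 2.5]
width: 0.091
gripper_force: 44.9
clock: 9.12
position: [0.5913, 0.2631, 0.2463]
ee_rot: [2.032, 2.395, 0.003]
force: [-0.3, -1.5, 7.4]
width: 0.092
gripper_force: 44.9
```

```bash
python3 -m creep '0 0 0 -.15 0 0 0;0 0 0 -.15 0 0 0'; python3 -m creep '1.6 0 0 -.15 0 0 0;2.4 0 0 -.15 0 0 0;2.6 0 0 -.15 0 0 0;2.6 0 0 -.15 0 0 0'; python3 -m creep '2.6 0 0 -1 0 0 0;2.6 0 0 -3 0 0 0;2.6 0 0 -6 0 0 0;2.6 0 0 -10 0 0 0;2.6 0 0 -10 0 0 0';python3 - <<'E'
from cell import vision,telemetry;import cv2,numpy as np
w,t,s=[vision.get_image(n)[:,:,::-1] for n in("wrist","top","scene")]
k=lambda im,x,y,w,h:cv2.resize(im[y:y+h,x:x+w],(400,300),interpolation=3)
cv2.imwrite("pics/m4.png",np.hstack([cv2.resize(w,(400,300)),k(s,370,180,160,120)]))
E
python3 plan.py .5245 -.2587 .22 17
```

```text
clock: 9.38
position: [0.591, 0.2631, 0.2471]
ee_rot: [2.032, 2.396, 0.001]
force: [0.4, -1.1, 3.8]
width: 0.093
gripper_force: 44.9
clock: 9.88
position: [0.5905, 0.2631, 0.248]
ee_rot: [-2.032, -2.396, 0.001]
force: [0.7, -0.0, -0.8]
width: 0.279
gripper_force: 0.0
clock: 10.5
position: [0.5922, 0.2633, 0.3525]
ee_rot: [2.031, 2.394, 0.01]
force: [0.1, -0.0, -0.6]
width: 0.282
gripper_force: 0.0
shift [-50.4  -15.01  12.8 ] turn [-0.  -0.  -7.6] t 10.65 F [ 0.12 -0.39 -0.82] w 0.286 g 0.0 pos [0.5904 0.263  0.3479]
```

View pics/m4.png

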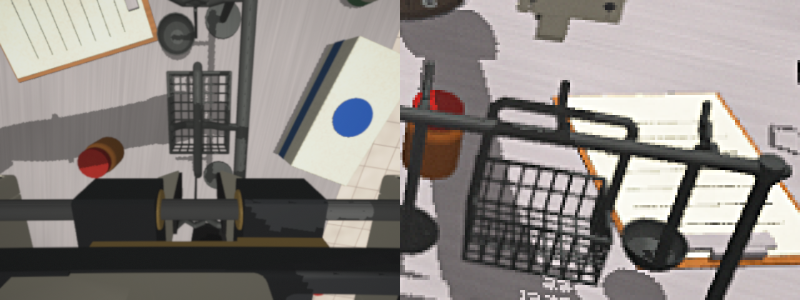

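Both views show the basket hanging level on the middle hook, with the handle bar lying across the wire and the gripper clear. Next is the left tin, with the fingers closing along the tray's y.

```bash
python3 -m creep '4 -4 -1.5 0 0 0 -9;6 -9 -3 0 0 0 -19;8 -15 -5 1 0 0 -29;9.1 -21 -7 3 0 0 -39;9.1 -27 -9 5 0 0 -49' >/dev/null; python3 plan.py .5247 -.2584 .17 83
```

```text
shift [-11.04 -22.27  12.99] turn [ -0.   -0.1 -24.3] t 11.28 F [ 1.51  0.44 -0.2 ] w 0.773 g 0.0 pos [ 0.5463 -0.0107  0.2999]
```

```bash
python3 -m creep '9.1 -2.7 -5.5 2.5 0 0 -9;9.1 -5.4 -11 6 0 0 -18;9.1 -8 -16.5 9 0 0 -24;9.1 -11 -22.2 12 0 0 -24.3;9.1 -11 -22.2 12.5 0 0 -24.3' >/dev/null;  python3 -m creep '9.1 0 0 0 0 0 0'>/dev/null; python3 plan.py .5247 -.2584 .084 83
python3 - <<'E'
from h import *
w=vision.get_image("wrist");W=vision.camera_info("wrist")
cv2.imwrite("pics/w5.png",w[:,:,::-1])
print(proj(W,[[.5247,-.2584,.091],[.5104,-.3786,.091]]))
E
```

```text
shift [-0.29 -0.06  9.  ] turn [-0.  -0.2 -0.6] t 12.03 F [ 0.09 -0.27  0.97] w 0.99 g 0.0 pos [ 0.5223 -0.2575  0.174 ]
[[275.47114833 222.42661138]
 [108.72912743 224.50784412]]
```

View pics/w5.png

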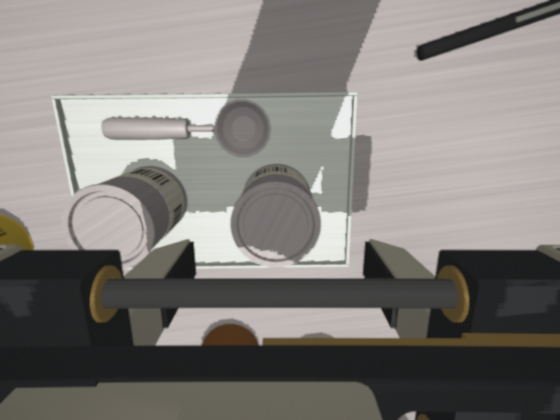

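The wrist view shows the left tin's lid centred at (276, 222) and the right tin's at (110, 224), matching the predictions to 2 px. The yellow look-alike is well to the left at (10, 235). I descend on the left tin.

```bash
python3 -m creep '9.1 -.2 0 3 0 0 0;9.1 -.3 -.1 6 0 0 0;9.1 -.3 -.1 8 0 0 0;9.1 -.3 -.1 9 0 0 -.6;9.1 -.3 -.1 9 0 0 -.6'; python3 -m creep '7.5 0 0 0 0 0 0;6.5 0 0 0 0 0 0;5 0 0 0 0 0 0;5 0 0 0 0 0 0;5 0 0 0 0 0 0' 25;python3 -m creep '5 0 0 0 0 0 0;5 0 0 0 0 0 0'
```

```text
clock: 12.7
position: [0.5276, -0.2559, 0.0861]
ee_rot: [-0.183, -3.136, -0.001]
force: [-0.2, 0.2, 0.3]
width: 0.991
gripper_force: 0.0
clock: 13.32
position: [0.5278, -0.2581, 0.087]
ee_rot: [0.186, 3.134, -0.002]
force: [-0.9, -2.4, 5.6]
width: 0.715
gripper_force: 27.7
clock: 13.58
position: [0.5278, -0.2581, 0.087]
ee_rot: [0.186, 3.134, -0.002]
force: [-1.2, -2.4, 5.5]
width: 0.711
gripper_force: 27.7
```

```bash
python3 -m creep '5 0 0 -1 0 0 0;5 0 0 -3 0 0 0;5 0 0 -5 0 0 0;5 0 0 -6 0 0 0;5 0 0 -6 0 0 0' 30; for i in 1 ; do python3 -m creep '5 0 0 0 0 0 0;5 0 0 0 0 0 0';python3 -m creep '5 0 0 0 0 0 0;5 0 0 0 0 0 0';python3 -m creep '5 0 0 0 0 0 0';python3 -m creep '5 0 0 0 0 0 0';python3 -m creep '5 0 0 0 0 0 0';python3 -m creep '5 0 0 0 0 0 0'; done | egrep 'force|pos'
```

```text
clock: 14.2
position: [0.5277, -0.2569, 0.1467]
ee_rot: [0.185, 3.135, 0.0]
force: [0.6, 0.2, -1.6]
width: 0.713
gripper_force: 32.6
position: [0.527, -0.2568, 0.1454]
force: [-0.1, -0.9, -1.1]
gripper_force: 32.6
position: [0.5272, -0.257, 0.1459]
force: [-0.5, -0.2, -1.6]
gripper_force: 32.6
position: [0.5273, -0.257, 0.146]
force: [-0.2, -0.0, -1.3]
gripper_force: 32.6
position: [0.5274, -0.257, 0.1461]
force: [0.0, 0.1, -2.2]
gripper_force: 32.6
position: [0.5274, -0.257, 0.1461]
force: [-0.3, 0.9, -0.8]
gripper_force: 32.6
position: [0.5274, -0.257, 0.1462]
force: [0.1, -0.6, -1.3]
gripper_force: 32.6
```

The left tin reads about 1.4 N, so it looks like the light one. I set it back.

```bash
python3 -m creep '5 0 0 2 0 0 0;5 0 0 4 0 0 0;5 0 0 5.2 0 0 0;5 0 0 5.7 0 0 0;5 0 0 5.7 0 0 0'; python3 -m creep '5 0 0 .2 0 0 0;5 0 0 .2 0 0 0'
```

```text
clock: 15.82
position: [0.5274, -0.2571, 0.0892]
ee_rot: [0.186, 3.136, -0.0]
force: [0.1, 0.5, -1.7]
width: 0.716
gripper_force: 32.6
clock: 16.08
position: [0.5276, -0.2571, 0.0874]
ee_rot: [0.185, 3.136, -0.0]
force: [-0.2, 1.2, -2.5]
width: 0.713
gripper_force: 32.6
```

```bash
python3 -m creep '5 0 0 .1 0 0 0;5 0 0 .1 0 0 0'; python3 -m creep '5 0 0 .1 0 0 0;5 0 0 .1 0 0 0'
```

```text
clock: 16.32
position: [0.5276, -0.2571, 0.087]
ee_rot: [0.185, 3.135, 0.0]
force: [-2.7, 1.2, 6.6]
width: 0.712
gripper_force: 32.7
clock: 16.58
position: [0.5277, -0.2572, 0.0869]
ee_rot: [0.186, 3.135, 0.0]
force: [-5.4, 3.2, 17.7]
width: 0.716
gripper_force: 32.9
```

```bash
python3 -m creep '5 0 0 -.12 0 0 0;5 0 0 -.12 0 0 0';  python3 -m creep '7 0 0 0 0 0 0;8 0 0 0 0 0 0;9.1 0 0 0 0 0 0;9.1 0 0 0 0 0 0;9.1 0 0 0 0 0 0'; python3 -m creep '9.1 0 0 -2 0 0 0;9.1 0 0 -5 0 0 0;9.1 0 0 -9 0 0 0;9.1 0 0 -9 0 0 0;9.1 0 0 -9 0 0 0'; python3 plan.py .5104 -.3786 .175 83
python3 - <<'E'
from h import *
w=vision.get_image("wrist");W=vision.camera_info("wrist");cv2.imwrite("pics/w6.png",w[:,:,::-1])
print(proj(W,[[.5247,-.2584,.091],[.5104,-.3786,.091]]))
g=cv2.GaussianBlur(cv2.cvtColor(w,cv2.COLOR_RGB2GRAY),(3,3),0)
print(cv2.HoughCircles(g,cv2.HOUGH_GRADIENT,1.2,30,param1=80,param2=30,minRadius=30,maxRadius=60))
E
```

```text
clock: 16.82
position: [0.5276, -0.2571, 0.087]
ee_rot: [0.185, 3.135, -0.0]
force: [-2.5, 1.4, 7.1]
width: 0.711
gripper_force: 32.8
clock: 17.45
position: [0.5274, -0.257, 0.0862]
ee_rot: [-0.185, -3.136, -0.0]
force: [-1.1, -1.3, -0.8]
width: 0.987
gripper_force: 0.0
clock: 18.08
position: [0.5271, -0.2568, 0.1759]
ee_rot: [-0.185, -3.136, -0.0]
force: [0.0, 0.9, -0.1]
width: 0.988
gripper_force: 0.0
shift [  0.23 -12.29   0.09] turn [ 0.  -0.   0.2] t 18.07 F [ 0.04  0.88 -0.06] w 0.988 g 0.0 pos [ 0.5271 -0.2568  0.1759]
[[276.23794957 217.60036902]
 [108.83044021 217.71263259]]
[[[ 97.8      227.40001   54.      ]
  [124.200005 209.40001   42.120003]
  [274.2      211.8       49.920002]
  [135.       300.6       45.84    ]
  [150.6      192.6       33.96    ]
  [225.00002  347.40002   30.42    ]
  [415.80002  301.80002   34.2     ]]]
```

```bash
python3 -m creep '9.1 0 -4 0 0 0 0;9.1 .1 -8 0 0 0 0;9.1 .2 -11.5 0 0 0 0;9.1 .2 -12.3 0 0 0 0;9.1 .2 -12.3 0 0 0 0' >/dev/null; python3 -m creep '9.1 0 0 0 0 0 0' > /dev/null; python3 plan.py .5104 -.3786 .084 83;  python3 - <<'E'
from h import *
w=vision.get_image("wrist");W=vision.camera_info("wrist");cv2.imwrite("pics/w7.png",w[:,:,::-1])
print(proj(W,[[.5104,-.3786,.091],[.5247,-.2584,.091]]))
g=cv2.GaussianBlur(cv2.cvtColor(w,cv2.COLOR_RGB2GRAY),(3,3),0)
c=cv2.HoughCircles(g,cv2.HOUGH_GRADIENT,1.2,30,param1=80,param2=30,minRadius=34,maxRadius=52)[0]
for q in c: print(q.round(), onz(W,q[:2],.091).round(4))
E
```

```text
shift [ 0.07 -0.17  9.17] turn [ 0.1 -0.   0.3] t 18.88 F [ 0.49  0.26 -0.06] w 0.993 g 0.0 pos [ 0.5114 -0.3772  0.1757]
[[276.81445175 218.54072877]
 [443.06684324 218.81882035]]
[273. 215.  46.] [ 0.5077 -0.3811  0.091 ]
[435. 207.  47.] [ 0.515  -0.2644  0.091 ]
[406. 197.  39.] [ 0.5054 -0.2848  0.091 ]
```

```bash
python3 -m creep '9.1 .1 -.2 3 0 0 0;9.1 .1 -.2 6 0 0 0;9.1 .1 -.2 8 0 0 0;9.1 .1 -.2 9 0 0 0;9.1 .1 -.2 9 0 0 0'; python3 -m creep '7.5 0 0 0 0 0 0;6.5 0 0 0 0 0 0;5 0 0 0 0 0 0;5 0 0 0 0 0 0;5 0 0 0 0 0 0' 30;python3 -m creep '5 0 0 0 0 0 0;5 0 0 0 0 0 0'; python3 -m creep '5 0 0 -1 0 0 0;5 0 0 -3 0 0 0;5 0 0 -5 0 0 0;5 0 0 -6 0 0 0;5 0 0 -6 0 0 0' 30; (python3 -m creep '5 0 0 0 0 0 0;5 0 0 0 0 0 0';python3 -m creep '5 0 0 0 0 0 0;5 0 0 0 0 0 0';python3 -m creep '5 0 0 0 0 0 0';python3 -m creep '5 0 0 0 0 0 0';python3 -m creep '5 0 0 0 0 0 0';python3 -m creep '5 0 0 0 0 0 0') | egrep 'force|pos'
```

```text
clock: 19.55
position: [0.5098, -0.3801, 0.086]
ee_rot: [-0.184, -3.136, -0.001]
force: [0.3, -0.3, 0.1]
width: 0.991
gripper_force: 0.0
clock: 20.18
position: [0.5099, -0.3816, 0.087]
ee_rot: [0.186, 3.135, -0.002]
force: [-0.8, -1.9, 6.0]
width: 0.713
gripper_force: 31.9
clock: 20.42
position: [0.5099, -0.3816, 0.087]
ee_rot: [0.186, 3.135, -0.002]
force: [-0.5, -1.4, 5.8]
width: 0.713
gripper_force: 31.9
clock: 21.05
position: [0.5098, -0.3806, 0.1467]
ee_rot: [0.185, 3.136, 0.0]
force: [0.7, -0.2, -4.1]
width: 0.717
gripper_force: 31.8
position: [0.5092, -0.3804, 0.1455]
force: [-0.2, 0.0, -3.5]
gripper_force: 31.8
position: [0.5096, -0.3807, 0.1461]
force: [0.1, 0.9, -3.4]
gripper_force: 31.8
position: [0.5096, -0.3808, 0.1462]
force: [-0.8, 0.1, -3.8]
gripper_force: 31.8
position: [0.5097, -0.3808, 0.1463]
force: [0.4, -0.0, -3.7]
gripper_force: 31.8
position: [0.5097, -0.3808, 0.1463]
force: [-0.2, -0.4, -3.3]
gripper_force: 31.8
position: [0.5097, -0.3808, 0.1463]
force: [-0.1, 0.1, -3.6]
gripper_force: 31.8
```

The right tin reads about 3.6 N, or 0.37 kg, so it is the full one. I refine the scanner's pose from the stored pictures before presenting it.

```bash
python3 - <<'E'
from h import *
for n,(x,y,w,h),seed in(("top",(245,160,50,55),(267,177)),("scene",(265,222,50,50),(289,238))):
    I=vision.camera_info(n);im=cv2.imread(f"pics/{n}0.png")
    m=np.zeros((422,562),np.uint8);cv2.floodFill(im.copy(),m,seed,(0,0,255),(14,)*3,(14,)*3,4|cv2.FLOODFILL_FIXED_RANGE|cv2.FLOODFILL_MASK_ONLY|(255<<8))
    c=max(cv2.findContours(m[1:-1,1:-1],0,1)[0],key=cv2.contourArea)[:,0].astype(float)
    P=np.array([onz(I,p,.162)[:2] for p in c]);r=cv2.minAreaRect((P*1000).astype(np.float32));print(n,len(c),r)
E
python3 plan.py .549 -.034 .22 90
```

```text
top 90 ((665.4354248046875, -27.530704498291016), (50.13063430786133, 68.01917266845703), 2.293189287185669)
scene 72 ((663.8946533203125, -30.723983764648438), (48.747047424316406, 69.10616302490234), 1.7878848314285278)
shift [ 0.18 34.9  -7.37] turn [ 0.   0.  -6.8] t 22.05 F [-0.1   0.06 -3.64] w 0.713 g 31.8 pos [ 0.5097 -0.3808  0.1463]
```

```bash
python3 -m creep '5 0 0 -2 0 0 0;5 0 0 -5 0 0 0;5 0 2 -7.3 0 0 0;5 0 5 -7.3 0 0 0;5 0 9 -7.3 0 0 0'>/dev/null; python3 -m creep '5 0 4 0 0 0 -2;5 .1 8 0 0 0 -4;5 .1 12 0 0 0 -6;5 .1 16 0 0 0 -8;5 .1 20 0 0 0 -8.5'; python3 plan.py .549 -.032 .145 92
```

```text
clock: 23.3
position: [0.5429, -0.0915, 0.2195]
ee_rot: [-0.048, 3.141, 0.0]
force: [1.2, 0.3, -3.5]
width: 0.717
gripper_force: 31.8
shift [-0.79  5.93  7.45] turn [ 0.   0.  -0.2] t 23.3 F [ 1.25  0.32 -3.51] w 0.717 g 31.8 pos [ 0.5429 -0.0915  0.2195]
```

```bash
python3 -m creep '5 -.3 2 1 0 0 0;5 -.6 4 3 0 0 0;5 -.8 5.5 5 0 0 0;5 -.8 5.9 7 0 0 0;5 -.8 5.9 7.4 0 0 0'>/dev/null; python3 -m creep '5 0 0 0 0 0 0;5 0 0 0 0 0 0;5 0 0 0 0 0 0'>/dev/null; python3 plan.py .549 -.032 .145 92
```

```text
shift [0.04 0.18 0.1 ] turn [-0.   0.1 -0.3] t 24.3 F [-0.19 -0.16 -3.88] w 0.711 g 31.8 pos [ 0.5495 -0.0338  0.146 ]
```

```bash
python3 -m creep '5 0 .15 .1 0 0 0;5 0 .15 .1 0 0 0;5 0 .15 .1 0 0 0;5 0 .15 .1 0 0 0;5 0 .15 .1 0 0 0'
python3 - <<'E'
from h import *
for n,b in(("scene",{"tinL":(222,200,34,38),"jar1":(170,228,26,36),"jar3":(372,214,24,16),"marker":(292,218,40,12)}),("top",{"tinL":(332,232,36,38),"jars":(330,158,74,54),"spoon":(340,268,64,28)})):
    im=vision.get_image(n)[:,:,::-1].copy();cv2.imwrite(f"pics/end_{n}.png",im);o=cv2.imread(f"pics/{n}0.png")
    for k,(x,y,w,h) in b.items():
        r=cv2.matchTemplate(im[y-8:y+h+8,x-8:x+w+8],o[y:y+h,x:x+w],cv2.TM_CCOEFF_NORMED);_,v,_,l=cv2.minMaxLoc(r);print(n,k,round(v,3),l[0]-8,l[1]-8)
    if n=="scene":
        m=cv2.imread("pics/m4.png")[:,400:];c=cv2.resize(im[180:300,370:530],(400,300),interpolation=3)
        print("basket diff",np.abs(m[90:290,60:250].astype(int)-c[90:290,60:250]).mean())
E
python3 plan.py .549 -.032 .145 92
```

```text
clock: 24.92
position: [0.549, -0.032, 0.1443]
ee_rot: [0.048, -3.141, -0.0]
force: [0.2, 0.4, -3.1]
width: 0.717
gripper_force: 31.8
scene tinL 0.94 1 0
scene jar1 0.999 0 0
scene jar3 0.999 0 0
scene marker 0.261 -1 3
basket diff 32.389535087719295
top tinL 0.962 -2 0
top jars 0.997 0 0
top spoon 0.538 0 0
shift [ 0.   -0.   -0.07] turn [ 0.  -0.  -0.3] t 25.02 F [-0.26  0.07 -3.54] w 0.715 g 31.8 pos [ 0.549  -0.032   0.1443]
```

Run:
```python
from h import *
im=cv2.imread("pics/end_scene.png");m=cv2.resize(cv2.imread("pics/m4.png")[:,400:],(160,120),interpolation=cv2.INTER_AREA)
for nm,(x,y,w,h) in {"basket":(24,36,76,80),"handle":(34,36,64,24),"post":(124,60,30,40)}.items():
    r=cv2.matchTemplate(im[170+y:190+y+h,360+x:380+x+w],m[y:y+h,x:x+w],cv2.TM_CCOEFF_NORMED);_,v,_,l=cv2.minMaxLoc(r);print(nm,round(v,3),l[0]-10,l[1]-10)
t=cv2.imread("pics/end_top.png");o=cv2.imread("pics/top0.png")
for a in(o,t): print(a[270:296:5,345:404:8].mean(2).round())
```

```text
basket 0.756 0 0
handle 0.971 0 0
post 0.997 0 0
[[168. 151. 167. 167. 167.  51. 143. 139.]
 [146. 121. 145. 166. 165.  99.  69. 134.]
 [ 98. 156.  93. 168. 166. 167. 162. 165.]
 [136. 118. 137. 131. 144. 118. 163. 167.]
 [125. 127. 167. 166. 121. 109. 137. 165.]
 [129. 131. 132. 140. 167. 167. 152. 166.]]
[[186. 172. 188. 186. 187. 187. 187. 184.]
 [167. 142. 163. 187. 186. 187. 188. 186.]
 [113. 179. 110. 188. 187. 188. 186. 185.]
 [155. 137. 154. 151. 167. 135. 183. 188.]
 [141. 147. 190. 186. 139. 128. 157. 186.]
 [146. 147. 149. 161. 186. 188. 173. 187.]]
```

The handle is still on the hook (0 px shift), and the spoon and jars haven't moved. The left tin is upright on the tray, about 3 mm from where it stood. I hand in.

```bash
python3 -c "
from cell import job
print(job.sign_off())"
```

```text
the job is handed in; nothing more can be done
None
```

I handed the job in at about 25 s: the basket hangs on the middle hook, the lighter left tin (about 0.14 kg) stands back on the tray, and the heavier right tin (about 0.37 kg) is held upright and still in front of the scanner's window; the jars I compared and the spoon had not moved, but the marker was not confirmed in the last image check.

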